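# Hang the spare padlock on the porch hook beside the first

## Robot

A 6-joint arm with a two-finger parallel gripper is mounted at the origin on the work surface. World frame = base frame: x ahead of the robot, y to its left, z up, the work surface at z = 0. Lengths are in mm, angles in rad, forces in N, time in s.
With the tool pointing down it reaches from about 350 to 775 mm from the base axis. Payload 5.5 kg.
Tool frame: the origin (TCP) lies on the mounting face of the last link; the fingertips stand 173 mm ahead of it and the grasp point (between the pads) lies 155 mm ahead of it; z points along the fingers, y is the line along which they close (so a half turn about z gives the same grasp; the last joint's range is limited). The gripper opens to 85 mm and grips with 20 to 120 N. Pads are 22 mm wide; open, the fingers measure 114 mm over their backs; the gripper's body (76 mm by 85 mm) begins 54 mm behind the grasp point. The pads swing forward as they close: fully open they stand 13 mm farther back than shut.
Start: joints at [0.968, 0.313, 0.046, 1.304, 0, 1.431], TCP at [256.732, 514.53, 404.723] pointing down, gripper open.
Joint ranges: [-2.76, 2.76], [-0.86, 1.69], [-1.03, 1.26], [-2.2, 2.34], [-1.47, 1.5], [-3.14, 3.14]. Speed limits (rad/s): [2.57, 2.57, 3.14, 3.14, 3.14, 3.14].

## Interface

Orientations are given as a unit quaternion [x, y, z, w].
In Python, from workcell import r gives the robot as it stands. The module is installed in compiled form; this text tells all that it offers.
- The arm moves only by the shell command python3 -m jog 'ROWS' [OPENING] [FORCE]. ROWS is JSON, one flat list of numbers, 4 for each row, row after row: the shift along the tool's x, y, z in cm, then the turn about the tool's z in degrees. In form: [dx, dy, dz, roll, dx, dy, dz, roll, ...]. A call has 1 to 5 rows; each row shifts and turns the commanded pose from where the row before left it, along the tool's axes as they then stand; what a row does not reach is not made up. A row lasts 1/8 s, in which the tool goes at most 62.5 mm and 10.7 degrees, less where a joint would pass 70% of its speed; a pose out of reach is approached as far as the arm can. A call is refused whole if a number of a shift passes 6.25 or a number of a turn 10.7, either way. A call with a gripper value outside its range is refused whole. OPENING is the finger opening in cm, from 0 to 8.54, set as the call begins (- or left out, the last holds). The fingers move at their own pace and stop on an object; FORCE is the grip in N (left out, the last holds). Time passes only in rows, so rows that do not move let the fingers close. It gives the time, the measured TCP pose, the force, the opening and the grip force at its end, in the units of the state.
- r.read_state(): the state, without advancing time (a new reading comes with each control period).
- r.grab_frame(name): name is "side" or "top" or "wrist"; returns (picture, depth): 480x640x3 uint8, blue, green, red; 480x640 float32, mm along the optical axis (not along the pixel's ray), 0 where there is no reading.
- r.camera_info(name): a dict with "mtx" (3x3 intrinsics, pixels), "origin" and "orientation" of the camera in the world. Camera axes: x right, y down, z forward; pixel columns grow to the right and rows downward; lengths in mm; the calibration is good to about 2 mm. A picture is of the moment at which its call begins: read the wrist's pose just before it. camera_info takes no time and is no camera call; for the wrist camera it gives the pose at the moment of the call.
- r.close_job(): hands the job in; it is judged then, once.
Trained networks look in the newest picture that a camera, given by its name, has taken for a name from the list of things; names that differ only in an ending like _2 or _b are one class to them, and where a whole thing is asked for, a point or a joint stands for the part that bears it (a point fixed in the world has none). Each returns a list of dicts, best first, with "score" (0 to 1); they miss things now and then, are a little off and sometimes report something else, mostly with a low value. They report only what shows in the picture. A call takes as long as a camera call. They do not tell look-alikes from the thing itself.
- r.silhouettes(camera, label): "pixels" (480x640 bool, what is visible of it) and "rect" ([left, top, right, bottom] in pixels, round what is visible of it).
The state is a dict: "time_s": time; "joint_pos": joint angles; "qd": joint speeds; "effort": joint torques, N m; "tool_pos": TCP position; "orientation": TCP orientation; "force": force on the tool from outside, world axes, zero at the start; "ft_torque": the same for the moment, N m; "width": finger opening in mm; "gripper_force": force on a finger pad.
Only numpy, scipy, OpenCV 4.12 (cv2) and the standard library are available. Lean on these libraries where they do the work, as an engineer would, in place of code of your own. Each camera call takes 0.05 s, during which the arm holds its last target. There are 200 camera calls.

## Task

Hang the big long-shackle padlock that stands on the tray onto the hook of the short post, by its shackle, between the padlock already hanging there and the hook's upturned tip. Do not shift or knock off the padlock that already hangs there, and leave the small padlock on the tray alone; let go and leave the big one hanging still.

Things in the scene. Friction and masses are not known exactly. Their poses are not given: they have to be found in the camera images.
- lock_spare: Big padlock to hang, upright on the white tray: brass block 60 wide (own y) x 24 (x) x 50 mm high, 0.26-0.44 kg. Its closed 9 mm steel shackle is 52 mm wide outside, 34 inside (along y); legs straight from 50 to 97 mm up, crown underside 110, top 120 mm up; the hook passes through it along own x. Same either way round. Origin: centre of underside, z up. The rest of the tray is under 90 mm high.
- lock_hung: An identical big padlock that already hangs by its shackle on the hook near the post, its own x along the hook. Origin: centre of its underside, z up.
- lock_small: The small padlock on the tray, to be left alone: brass block 40 x 18 x 34 mm with a short shackle, 67 mm high overall. Origin: centre of its underside, z up.
- post: Fixed white post 80 mm square (cap 94), 202 mm high, with a hook of 8 mm steel bar. Origin: centre of its foot, z up. Hook points to own -x at own y = 0: level bar, centre line 170 mm up, from x = -40 to -165 mm, then turned up to x = -178 mm, tip top 194 mm up. First padlock hangs at x = -72 to -80 mm. A big padlock hung on the bar has its underside 63 mm above the work surface.
Things that resemble listed ones, but are neither listed nor needed, are in the scene too. Leave any black or purple look-alike of the lock_hung alone.

How it is judged (in metres and radians):
At the end, for the whole second after the job is handed in: Big spare padlock hangs still on the hook's level bar between first padlock and tip: underside 53-75 mm up, within 20 mm of the hook line, 0.2 rad of upright, under 60 mm/s. First padlock within 20 mm of its start and 0.2 rad of upright; small padlock within 20 mm of its start (x of lock_spare in the frame of post between -0.175 and -0.085 m and y of lock_spare in the frame of post between -0.02 and 0.02 m and height (world z) of lock_spare between 0.053 and 0.075 m and angle between each of lock_spare, lock_hung's own z axis and vertical below 0.2 rad and linear speed of lock_spare below 0.06 m/s and distance of each of lock_hung, lock_small from where it was at the start of the episode below 0.02 m); the robot touches nothing.
It fails at once if the padlock already hanging is shoved or knocked off (moved more than 40 mm) (distance of lock_hung from where it was at the start of the episode above 0.04 m).
It fails at once if the small padlock is moved more than 30 mm (distance of lock_small from where it was at the start of the episode above 0.03 m).
It also fails if it takes over 43 s, if anything falls off the work surface, if the arm or the gripper's body presses on something with over 40 N, if the wrist force passes 120 N, or if a joint passes its speed limit or range.

## Working session

There is one attempt and no reset: what is moved stays moved. The work goes in short steps, Python scripts to look and compute and a shell command to move; the robot and the scene stay as the last step left them, time stands still between calls to the robot, and variables do not carry over. Pictures are saved under pics/ and viewed, at most 10 in all, crops included, and the job is handed in when it is done.

```bash
mkdir -p pics
cat > h.py <<'E'
import numpy as np, cv2
from scipy.spatial.transform import Rotation as R
from workcell import r
def world(cam,depth,mask=None):
    """points (N,3) and pixels (N,2) in world"""
    i=r.camera_info(cam); K=np.array(i["mtx"])
    ok=depth>0
    if mask is not None: ok&=mask
    v,u=np.nonzero(ok); z=depth[v,u]
    p=np.c_[(u-K[0,2])*z/K[0,0],(v-K[1,2])*z/K[1,1],z]
    return R.from_quat(i["orientation"]).apply(p)+np.array(i["origin"]),np.c_[u,v]
E
python3 - <<'E'
from h import *
s=r.read_state(); print(s["time_s"],s["tool_pos"],s["orientation"],s["width"])
a=[]
for c in ["top","side"]:
    im,d=r.grab_frame(c); cv2.imwrite(f"pics/{c}0.png",im); np.save(f"{c}0.npy",d)
    print(c,r.camera_info(c))
    for l in ["lock_spare","lock_small","post"]:
        for o in r.silhouettes(c,l):
            m=np.array(o["pixels"]); p,_=world(c,d,m)
            print(c,l,round(o["score"],2),o["rect"],m.sum(),np.percentile(p,[2,50,98],axis=0).round().tolist() if len(p) else None)
E
```

```text
0.0 [256.60405458 514.34530073 403.8132475 ] [ 2.29346507e-01  9.73344425e-01 -8.36122417e-04 -3.34325090e-04] 84.98686746248761
top {'mtx': array([[598.29747115,   0.        , 320.63946015],
       [  0.        , 598.29747115, 236.64864095],
       [  0.        ,   0.        ,   1.        ]]), 'origin': array([ 393.04098271,   69.20473417, 1263.48038563]), 'orientation': array([-0.69970782,  0.71078686, -0.05243118,  0.04941634])}
top lock_small 0.6 [357.3, 240.6, 371.7, 261.9] 177 [[521.0, -38.0, 24.0], [538.0, -26.0, 42.0], [557.0, -14.0, 76.0]]
top post 0.74 [121.2, 206.2, 249.5, 273.0] 4339 [[510.0, 245.0, 11.0], [551.0, 349.0, 201.0], [608.0, 412.0, 207.0]]
side {'mtx': array([[475.0291979 ,   0.        , 316.13860575],
       [  0.        , 475.0291979 , 241.51181093],
       [  0.        ,   0.        ,   1.        ]]), 'origin': array([ 20.57752563, 354.59228257, 578.48116792]), 'orientation': array([-0.46151275,  0.78094475, -0.36137413,  0.21573138])}
side lock_spare 0.56 [450.7, 167.0, 475.8, 226.1] 1010 [[509.0, -374.0, 2.0], [529.0, -242.0, 55.0], [637.0, -229.0, 124.0]]
side lock_small 0.79 [355.1, 225.1, 378.5, 261.7] 585 [[519.0, -63.0, 8.0], [534.0, -23.0, 37.0], [587.0, -12.0, 72.0]]
side lock_small 0.17 [167.6, 225.7, 196.7, 299.8] 1111 [[521.0, 260.0, 1.0], [528.0, 290.0, 114.0], [643.0, 302.0, 183.0]]
side post 0.69 [64.2, 204.2, 244.2, 369.3] 12320 [[507.0, 245.0, 9.0], [523.0, 364.0, 147.0], [600.0, 414.0, 204.0]]
```

View pics/top0.png

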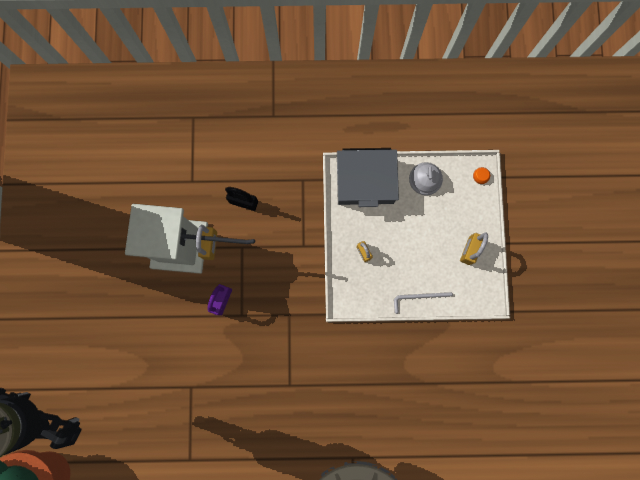

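View pics/side0.png

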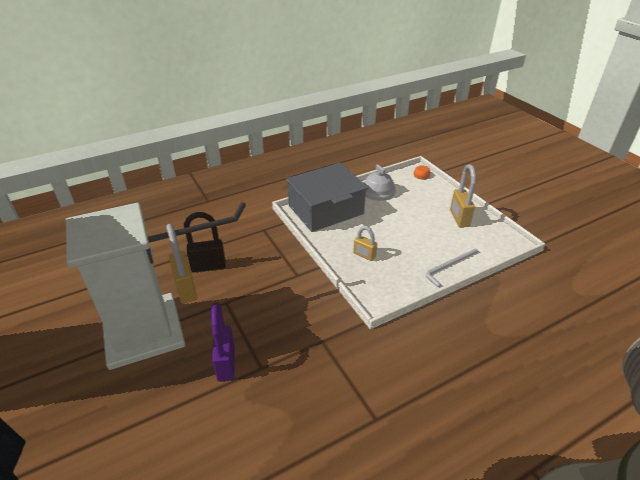

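Top view: two brass locks on the tray. The small one is at (364,252), the big one with its shackle at (475,248). Brass lock_hung is at (207,240) on the hook, whose tip is at (253,241). The look-alikes are black at (240,198) and purple at (220,299). The spare is the large brass lock at (475,248), top view, and (463,195), side view. I'll measure it next and view one enlarged crop.

Run:
```python
from h import *
for c,boxes in {"top":{"spare":(455,225,500,275),"hook":(212,225,262,255),"cap":(120,200,185,265),"hung":(190,220,220,265),"purple":(205,280,235,318),"black":(222,185,262,212)},
          "side":{"spare":(445,160,480,232),"hook":(205,200,250,240),"hung":(160,220,200,305)}}.items():
    d=np.load(c+"0.npy"); im=cv2.imread(f"pics/{c}0.png")
    for n,(a,b,e,f) in boxes.items():
        m=np.zeros(d.shape,bool); m[b:f,a:e]=1
        p,uv=world(c,d,m)
        lo,hi={"spare":(58,125),"hook":(155,200),"cap":(190,215),"hung":(100,195),"purple":(15,130),"black":(15,130)}[n]
        q=p[(p[:,2]>lo)&(p[:,2]<hi)]
        if n=="spare": q=q[(q[:,1]<-200)&(q[:,1]>-290)]
        if len(q)<4: print(c,n,len(q)); continue
        ctr=q[:,:2].mean(0); w,v=np.linalg.eigh(np.cov((q[:,:2]-ctr).T)); x=v[:,1]
        t=(q[:,:2]-ctr)@x; s=(q[:,:2]-ctr)@v[:,0]
        print(c,n,len(q),"min",q.min(0).round(),"max",q.max(0).round(),"ctr",ctr.round(1),"mid",(ctr+x*(t.min()+t.max())/2).round(1),"dir",np.degrees(np.arctan2(x[1],x[0])).round(1),"len",np.ptp(t).round(),"wid",np.ptp(s).round())
        if n=="spare":
            g=p[(p[:,2]>44)&(p[:,2]<56)&(p[:,1]<-190)]; print("  blocktop",len(g),cv2.minAreaRect(g[:,:2].astype(np.float32)))
            g=q[q[:,2]>105]; print("  crown",len(g),g.mean(0).round(1) if len(g) else 0)
a=cv2.resize(cv2.imread("pics/top0.png")[210:290,430:530],None,fx=4,fy=4,interpolation=2)
b=cv2.resize(cv2.imread("pics/side0.png")[155:235,415:515],None,fx=4,fy=4,interpolation=2)
cv2.imwrite("pics/crop.png",np.hstack([a,b]))
```

```text
top spare 271 min [ 511. -265.   58.] max [ 570. -229.  125.] ctr [ 539.3 -247.1] mid [ 541.8 -248.2] dir 156.2 len 58.0 wid 22.0
  blocktop 93 ((541.5320434570312, -250.05335998535156), (24.87815284729004, 60.89137649536133), 67.14498901367188)
  crown 95 [ 538.5 -248.1  117.9]
top hook 187 min [539. 184. 169.] max [554. 263. 198.] ctr [546.8 223.9] mid [546.8 223.4] dir 83.6 len 80.0 wid 9.0
top cap 2747 min [511. 312. 192.] max [613. 414. 209.] ctr [561.5 362. ] mid [561.4 362.5] dir 97.9 len 111.0 wid 111.0
top hung 556 min [524. 250. 100.] max [583. 304. 189.] ctr [551.4 282.5] mid [553.3 282.2] dir 170.0 len 60.0 wid 54.0
top purple 477 min [415. 250.  15.] max [475. 292. 124.] ctr [444.1 268.4] mid [443.9 268.5] dir 158.0 len 60.0 wid 24.0
top black 470 min [635. 196.  15.] max [666. 257. 123.] ctr [649.9 224.9] mid [650.7 228. ] dir 75.4 len 61.0 wid 25.0
side spare 369 min [ 510. -267.   58.] max [ 566. -231.  125.] ctr [ 536.  -246.8] mid [ 538.8 -248. ] dir 156.6 len 53.0 wid 20.0
  blocktop 144 ((538.595947265625, -248.49591064453125), (23.945941925048828, 61.38227844238281), 65.37132263183594)
  crown 112 [ 532.4 -245.1  116.2]
side hook 283 min [536. 184. 168.] max [548. 244. 196.] ctr [541.6 211.8] mid [541.9 213.9] dir 83.5 len 60.0 wid 9.0
side hung 1040 min [519. 239. 100.] max [660. 304. 184.] ctr [544.  285.4] mid [589.7 269.8] dir 161.2 len 146.0 wid 54.0
```

View pics/crop.png

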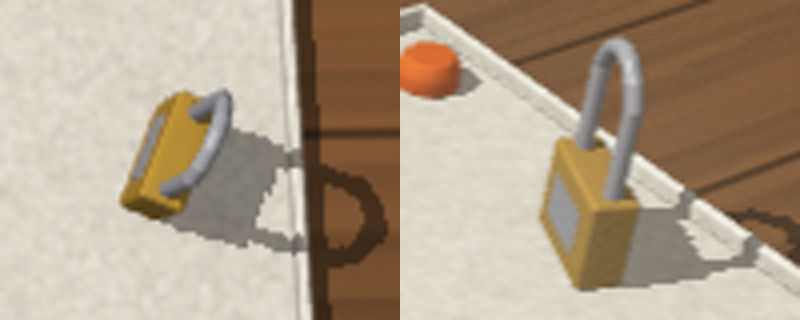

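The crop confirms it: the upright brass big lock, shackle top (610,50) in the right half, with the orange item beside it. Spare is at about (540,-249) with own y at 156°. The hook line has direction 83.5°, and the target is about (546.5,238). Next I turn +87° and move over the spare.

```bash
python3 -m jog '[0,0,0,10.5,0,0,0,10.5,0,0,0,10.5,0,0,0,10.5,0,0,0,10.5]'; python3 -m jog '[0,0,0,10.5,0,0,0,10.5,0,0,0,10.5,0,0,0,3.2]'; python3 -m jog '[-4.2,4,0,0,-4.2,4,0,0,-4.2,4,0,0,-4.2,4,0,0,-4.2,4,0,0]'
```

```text
time_s: 1.02
tool_pos: [256.7, 514.5, 404.7]
orientation: [0.639, 0.77, 0.0, -0.0]
force: [-0.3, 0.1, -0.1]
width: 85.3
gripper_force: 0.0
time_s: 1.52
tool_pos: [256.7, 514.5, 404.7]
orientation: [0.838, 0.546, 0.0, -0.0]
force: [-0.1, 0.4, -0.9]
width: 85.3
gripper_force: 0.0
time_s: 2.15
tool_pos: [355.6, 240.2, 405.0]
orientation: [0.837, 0.547, 0.001, 0.0]
force: [0.8, -0.3, 0.4]
width: 85.5
gripper_force: 0.0
```

```bash
python3 -m jog '[-4.2,4,0,0,-4.2,4,0,0,-4.2,4,0,0,-4.2,4,0,0,-4.2,4,0,0]';python3 -m jog '[-4.2,4,0,0,-4.2,4,0,0,-4.1,4.3,0,0,-4,4.3,0,0,0,0,0,0]'; python3 -c "
from h import *
s=r.read_state();print(s['joint_pos'],R.from_quat(s['orientation']).as_matrix().round(3))"
```

```text
time_s: 2.78
tool_pos: [454.3, -32.8, 405.0]
orientation: [0.837, 0.547, 0.001, 0.0]
force: [1.0, 0.6, -0.1]
width: 85.4
gripper_force: 0.0
time_s: 3.4
tool_pos: [540.6, -252.6, 403.1]
orientation: [0.839, 0.545, -0.0, -0.0]
force: [0.2, 0.6, 0.1]
width: 85.2
gripper_force: 0.0
[-5.71567270e-01  3.56636109e-01  1.03640058e-01  1.31806296e+00
 -3.50067846e-04  1.41756838e+00] [[ 0.406  0.914 -0.   ]
 [ 0.914 -0.406 -0.   ]
 [-0.    -0.    -1.   ]]
```

Run:
```python
from h import *
im,d=r.grab_frame("wrist"); cv2.imwrite("pics/w1.png",im)
for o in r.silhouettes("wrist","lock_spare"): print(o["score"],o["rect"])
p,uv=world("wrist",d)
near=(abs(p[:,0]-540)<60)&(abs(p[:,1]+249)<60)
for n,lo,hi in (("crown",100,130),("block",44,58),("tray",-5,12)):
    g=p[near&(p[:,2]>lo)&(p[:,2]<hi)]
    print(n,len(g),g.mean(0).round(1) if len(g) else 0, cv2.minAreaRect(g[:,:2].astype(np.float32)) if len(g) else 0, np.percentile(g[:,2],[5,50,95]).round(1) if len(g) else 0)
```

```text
0.87 [286.5, 194.7, 345.4, 233.9]
crown 713 [ 539.8 -245.1  119.2] ((539.6218872070312, -246.0087127685547), (9.08946418762207, 51.17845153808594), 65.81063842773438) [105.9 121.2 125.9]
block 1146 [ 540.7 -242.8   55.8] ((539.3001708984375, -244.98809814453125), (23.1032657623291, 59.42613220214844), 66.3365478515625) [48.5 56.6 57.8]
tray 9164 [ 542.7 -244.3    7. ] ((539.9973754882812, -249.00135803222656), (119.9733657836914, 119.99314880371094), 0.0005484001012519002) [5.8 7.  8.3]
```

View pics/w1.png

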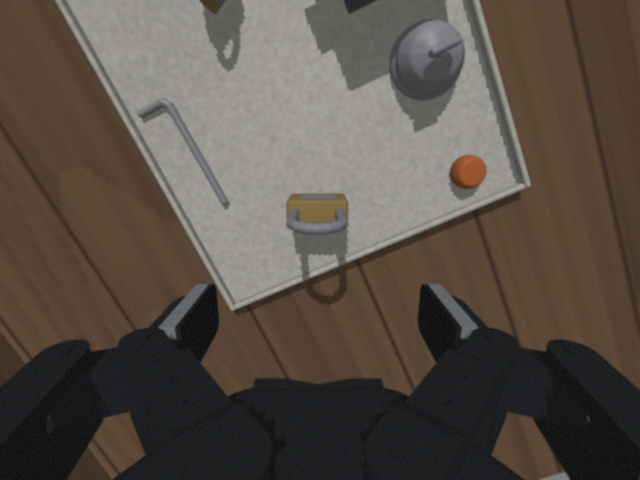

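The wrist view shows the lock at (317,213), centred between the fingers and aligned with them. Its base is about 5–6 mm up, because of the tray floor. I'll correct by (+0.5,-0.3) cm, go down 15.4 cm and grip.

```bash
python3 -m jog '[0.5,-0.3,4,0,0,0,4,0,0,0,4,0,0,0,3.4,0,0,0,0,0]' 8.54; python3 -m jog '[0,0,0,0,0,0,0,0,0,0,0,0,0,0,0,0,0,0,0,0]' 4.0 60;  python3 -m jog '[0,0,0,0,0,0,0,0]'
```

```text
time_s: 4.12
tool_pos: [537.3, -240.6, 248.7]
orientation: [0.837, 0.547, -0.001, -0.003]
force: [-0.4, -0.3, 0.6]
width: 85.5
gripper_force: 0.0
time_s: 4.75
tool_pos: [540.0, -243.5, 253.5]
orientation: [0.837, 0.547, 0.001, 0.002]
force: [1.4, 0.6, 6.7]
width: 50.0
gripper_force: 61.2
time_s: 5.0
tool_pos: [540.0, -243.5, 253.5]
orientation: [0.837, 0.547, 0.001, 0.002]
force: [0.7, -0.0, 5.3]
width: 49.7
gripper_force: 61.2
```

```bash
python3 -m jog '[0,0,-1,0,0,0,-1,0,0,0,-3,0,0,0,-4,0,0,0,-4,0]' 4.0 90; python3 -m jog '[0,0,-4,0,0,0,0,0]'
python3 - <<'E'
from h import *
im,d=r.grab_frame("wrist"); cv2.imwrite("pics/w2.png",im)
s=r.read_state();print(s["tool_pos"],s["force"],s["ft_torque"],s["width"])
im,d=r.grab_frame("side"); cv2.imwrite("pics/s2.png",im[100:400,250:640])
E
```

```text
time_s: 5.62
tool_pos: [538.6, -242.8, 382.1]
orientation: [0.837, 0.547, -0.0, -0.0]
force: [0.8, -0.3, -2.9]
width: 49.2
gripper_force: 93.5
time_s: 5.88
tool_pos: [539.4, -243.3, 424.9]
orientation: [0.837, 0.547, 0.002, 0.003]
force: [0.7, -0.8, -2.6]
width: 48.8
gripper_force: 93.8
[ 539.0713939  -243.0302822   422.31610739] [-0.70740524 -0.61292316 -3.449157  ] [ 0.0252032  -0.00647482 -0.00656905] 49.03071171328299
```

View pics/s2.png

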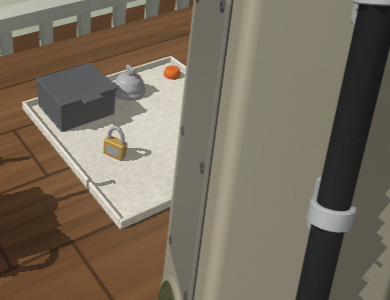

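View pics/w2.png

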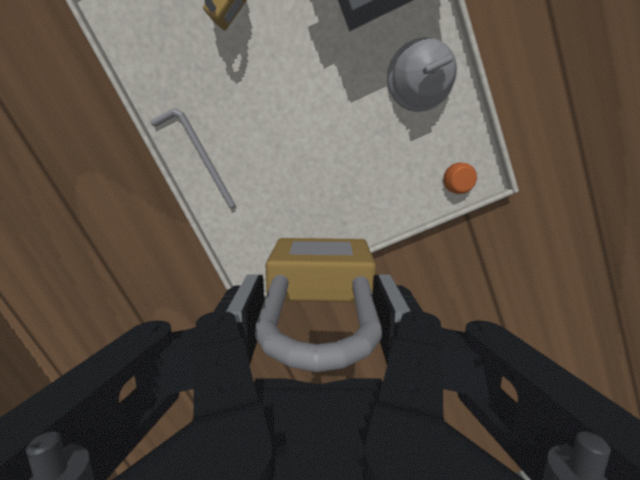

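The wrist view shows the lock held by its legs at (320,300), upright and square. The side view is blocked by the arm. Next I measure the lock in the tool frame.

```bash
cat >> h.py <<'E'
def held():
    im,d=r.grab_frame("wrist"); s=r.read_state()
    p,uv=world("wrist",d); u,v=uv.T
    hsv=cv2.cvtColor(im,cv2.COLOR_BGR2HSV)[v,u]
    q=R.from_quat(s["orientation"]).inv().apply(p-np.array(s["tool_pos"]))
    br=(hsv[:,1]>120)&(hsv[:,0]>12)&(hsv[:,0]<30)&(abs(q[:,0])<60)&(abs(q[:,1])<45)&(q[:,2]<280)&(q[:,2]>150)
    b=q[br]; top=b[b[:,2]<np.percentile(b[:,2],30)]
    cr=q[(u>285)&(u<350)&(v>343)&(v<372)]
    print("tool",s["tool_pos"].round(1),"brass n",len(b),np.percentile(b,[2,50,98],axis=0).round(1).tolist())
    # top face plane: fit on brass lower part of the image (top of block)
    t=q[br&(u>295)&(u<345)]; print("face z hist",np.histogram(t[:,2],bins=np.arange(180,250,4)))
    for z0,z1 in ((185,215),):
        f=b[(b[:,2]>z0)&(b[:,2]<z1)]
        A=np.c_[f[:,:2],np.ones(len(f))]; c=np.linalg.lstsq(A,f[:,2],rcond=None)[0]; print("plane",c.round(3))
    print("crown",np.percentile(cr,[5,50,95],axis=0).round(1).tolist())
E
python3 -c "
from h import *
held()"
```

```text
tool [ 538.6 -242.7  419.5] brass n 3793 [[-15.0, -25.7, 195.7], [1.2, 1.2, 197.3], [6.4, 28.3, 235.3]]
face z hist (array([   0,    0,    0,  113, 1663,  107,   88,    2,    0,    0,    0,
          0,    0,    0,    3,    6,    0]), array([180, 184, 188, 192, 196, 200, 204, 208, 212, 216, 220, 224, 228,
       232, 236, 240, 244, 248]))
plane [ 2.32000e-01 -1.80000e-02  1.98707e+02]
crown [[-228.5, -10.9, 127.7], [-4.0, 0.1, 130.0], [-1.5, 10.7, 420.2]]
```

```bash
python3 -c "
from h import *
im,d=r.grab_frame('wrist'); s=r.read_state()
p,uv=world('wrist',d);u,v=uv.T
q=R.from_quat(s['orientation']).inv().apply(p-np.array(s['tool_pos']))
i=r.camera_info('wrist'); print('cam in tool',R.from_quat(s['orientation']).inv().apply(i['origin']-s['tool_pos']).round())
hsv=cv2.cvtColor(im,cv2.COLOR_BGR2HSV)[v,u]
f=(hsv[:,1]>120)&(u>275)&(u<368)&(v>267)&(v<296)
t=q[f]; c=np.linalg.lstsq(np.c_[t[:,:2],np.ones(len(t))],t[:,2],rcond=None)[0]; print('topface',len(t),np.percentile(t,[1,50,99],axis=0).round(1).tolist(),c.round(3))
for a,b in ((345,352),(352,360),(360,368)):
  t=q[(u>310)&(u<330)&(v>=a)&(v<b)]; print(a,np.median(t,axis=0).round(1))
f=(v>285)&(v<315)&(q[:,2]<190)&(q[:,2]>140)
for a,b in ((262,290),(352,376)):
  t=q[f&(u>a)&(u<b)]; print('leg',np.median(t,axis=0).round(1))
"
```

```text
cam in tool [66. -0. 31.]
topface 1820 [[-13.0, -20.7, 195.3], [-3.9, 1.7, 196.9], [3.0, 25.0, 198.5]] [-7.00000e-03 -2.60000e-02  1.96884e+02]
345 [ -1.7   0.7 131.4]
352 [ -3.    0.7 129.1]
360 [ -5.4   0.7 128. ]
leg [ -2.  -19.9 169.5]
leg [ -2.   21.1 167.9]
```

```bash
python3 -m jog '[0,0,0,-8.7,0,0,0,-8.7,2.6,-0.3,0,0,4.6,-0.6,0,0,4.6,-0.6,0,0]'; python3 -m jog '[4.6,-0.6,0,0,4.6,-0.6,0,0,4.6,-0.6,0,0,4.6,-0.6,0,0,4.6,-0.6,0,0]'; python3 -m jog '[2,-0.3,0,0,0,0,2.4,0,0,0,2.5,0,0,0,2.5,0,0,0,0,0]';python3 -m jog '[0,0,0,0,0,0,0,0,0,0,0,0]'
python3 - <<'E'
from h import *
s=r.read_state(); M=R.from_quat(s["orientation"]).as_matrix(); print(s["tool_pos"],s["width"],np.degrees(np.arctan2(M[1,1],M[0,1])),M[:,2])
a=[]
for c,b in (("side",(150,350,100,380)),("wrist",(0,480,0,640))):
    im,d=r.grab_frame(c); np.save(c+"3.npy",d); cv2.imwrite(f"pics/{c}3.png",im); a.append(cv2.resize(im[b[0]:b[1],b[2]:b[3]],(400,int(400*(b[1]-b[0])/(b[3]-b[2])))))
h=max(x.shape[0] for x in a); cv2.imwrite("pics/pre.png",np.hstack([np.pad(x,((0,h-x.shape[0]),(0,0),(0,0))) for x in a]))
# hook in tool frame seen by wrist / side
for c in ("wrist","side"):
    p,uv=world(c,np.load(c+"3.npy")); g=p[(p[:,2]>163)&(p[:,2]<205)&(p[:,1]>175)&(p[:,1]<250)&(abs(p[:,0]-545)<25)]
    q=R.from_quat(s["orientation"]).inv().apply(g-s["tool_pos"])
    if len(g)>20:
        l=np.polyfit(q[:,0],q[:,1],1); print(c,len(g),g.min(0).round(),g.max(0).round(),"tool y of hook at tool x=50,110:",np.polyval(l,[50,110]).round(1),"z",q[:,2].min().round(1))
E
```

```text
time_s: 6.7
tool_pos: [536.4, -123.0, 418.6]
orientation: [0.745, 0.667, -0.001, -0.002]
force: [0.6, 0.0, -3.2]
width: 49.1
gripper_force: 93.7
time_s: 7.32
tool_pos: [531.8, 109.4, 418.9]
orientation: [0.745, 0.667, -0.001, -0.001]
force: [1.4, -0.7, -2.9]
width: 49.3
gripper_force: 93.7
time_s: 7.95
tool_pos: [530.5, 127.6, 343.7]
orientation: [0.745, 0.667, -0.003, -0.002]
force: [0.1, -0.6, -2.0]
width: 48.8
gripper_force: 93.9
time_s: 8.32
tool_pos: [532.0, 128.1, 347.7]
orientation: [0.745, 0.667, 0.001, 0.0]
force: [-0.2, 0.0, -2.6]
width: 48.8
gripper_force: 93.9
[531.98868126 128.07463943 347.65016487] 48.844287704210515 -6.322555720777815 [ 1.71937324e-03  2.34512584e-04 -9.99998494e-01]
wrist 3400 [538. 183. 169.] [552. 246. 195.] tool y of hook at tool x=50,110: [2.9 2.8] z 152.5
side 311 [536. 184. 168.] [551. 250. 196.] tool y of hook at tool x=50,110: [0.1 0.3] z 151.6
```

View pics/pre.png

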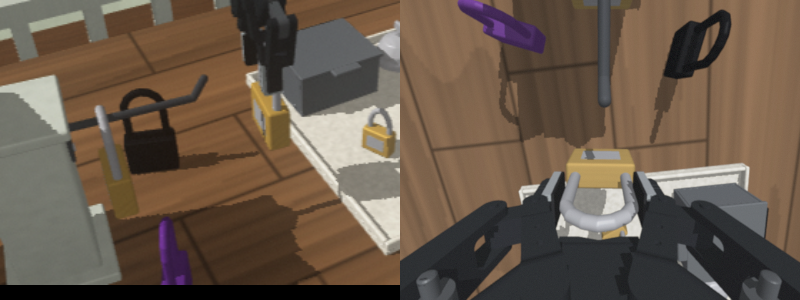

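The pre-thread views: in the wrist half, the hook tip at (605,103) lines up with the lock at (601,165). In the side half, the tip at (205,78) lies between the block top and the crown of the carried lock. The clearances are 15 mm above and below and 2 mm sideways (corrected below). I'll thread 11.5 cm along tool x.

```bash
python3 -m jog '[2.5,0.2,0,0,3,0,0,0,3,0,0,0,3,0,0,0,0,0,0,0]'; python3 -m jog '[0,0,0,0,0,0,0,0,0,0,0,0]'
python3 - <<'E'
from h import *
s=r.read_state(); print(s["tool_pos"],s["force"])
a=[]
for c,b in (("side",(170,320,100,300)),("wrist",(0,480,0,640))):
    im,d=r.grab_frame(c); a.append(cv2.resize(im[b[0]:b[1],b[2]:b[3]],(400,300)))
    p,uv=world(c,d); q=R.from_quat(s["orientation"]).inv().apply(p-s["tool_pos"])
    f=(p[:,2]>165)&(p[:,2]<180)&(abs(q[:,1])<9)&(q[:,0]>-60)&(q[:,0]<80); f&=~((q[:,0]>-20)&(q[:,0]<12))
    if f.sum()>10: print(c,f.sum(),"bar top tool z",np.percentile(q[f,2],[2,10]).round(1),"tool y",np.median(q[f,1]).round(1),"x range",q[f,0].min(),q[f,0].max())
cv2.imwrite("pics/thr.png",np.hstack(a))
E
```

```text
time_s: 9.05
tool_pos: [546.3, 244.0, 346.7]
orientation: [0.744, 0.668, 0.0, -0.0]
force: [-0.5, 0.1, -2.7]
width: 48.9
gripper_force: 94.0
time_s: 9.43
tool_pos: [546.4, 241.5, 346.8]
orientation: [0.745, 0.667, 0.0, 0.0]
force: [-0.5, -0.0, -2.4]
width: 49.0
gripper_force: 94.0
[546.37928474 241.45240893 346.84363651] [-0.5267098  -0.04641953 -2.40264204]
side 369 bar top tool z [168.3 170.7] tool y -1.7 x range -48.56592794211038 77.58432301569245
wrist 3016 bar top tool z [167.2 169.8] tool y 1.1 x range -45.344069449393416 78.51026111067118
```

View pics/thr.png

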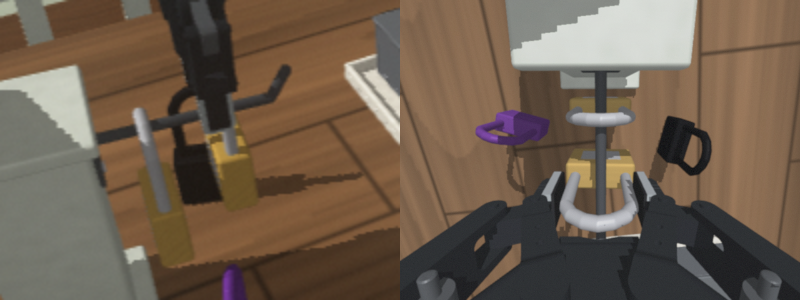

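Threaded: in the wrist half the bar runs through the shackle at (601,190). The side half shows the lock between lock_hung and the tip at (283,72). I'll lower it about 35 mm and watch the force.

```bash
python3 -m jog '[0,0,1.5,0,0,0,1.5,0,0,0,0.2,0,0,0,0,0,0,0,0,0]'; python3 -m jog '[0,0,0.2,0,0,0,0,0,0,0,0,0]'; python3 -m jog '[0,0,0.2,0,0,0,0,0,0,0,0,0]'
```

```text
time_s: 10.15
tool_pos: [546.5, 242.3, 315.1]
orientation: [0.745, 0.667, 0.0, 0.0]
force: [0.2, -0.4, -2.7]
width: 49.1
gripper_force: 94.0
time_s: 10.52
tool_pos: [546.3, 242.2, 312.8]
orientation: [0.745, 0.667, 0.0, 0.0]
force: [-0.2, -0.7, -2.7]
width: 48.6
gripper_force: 94.0
time_s: 10.9
tool_pos: [546.4, 242.2, 310.9]
orientation: [0.745, 0.667, 0.0, 0.0]
force: [-1.5, -0.0, -0.9]
width: 49.0
gripper_force: 94.2
```

```bash
python3 -m jog '[0,0,0.1,0,0,0,0,0]' - 20; python3 -m jog '[0,0,0,0,0,0,0,0,0,0,0,0,0,0,0,0]' 6.2; python3 -m jog '[0,0,0,0,0,0,0,0,0,0,0,0,0,0,0,0]' 8.0
python3 - <<'E'
from h import *
a=[]
for c,b in (("side",(170,320,100,300)),("wrist",(0,480,0,640))):
    im,d=r.grab_frame(c); a.append(cv2.resize(im[b[0]:b[1],b[2]:b[3]],(400,300)))
cv2.imwrite("pics/rel.png",np.hstack(a))
E
```

```text
time_s: 11.15
tool_pos: [546.4, 242.3, 310.6]
orientation: [0.745, 0.667, 0.001, 0.0]
force: [-1.8, -1.1, 3.6]
width: 49.4
gripper_force: 94.8
time_s: 11.65
tool_pos: [546.3, 242.2, 309.6]
orientation: [0.745, 0.667, -0.0, -0.0]
force: [0.5, 0.5, -0.6]
width: 62.1
gripper_force: 0.0
time_s: 12.15
tool_pos: [546.3, 242.2, 309.7]
orientation: [0.745, 0.667, 0.0, -0.0]
force: [0.3, -0.6, 0.4]
width: 80.0
gripper_force: 0.0
```

View pics/rel.png

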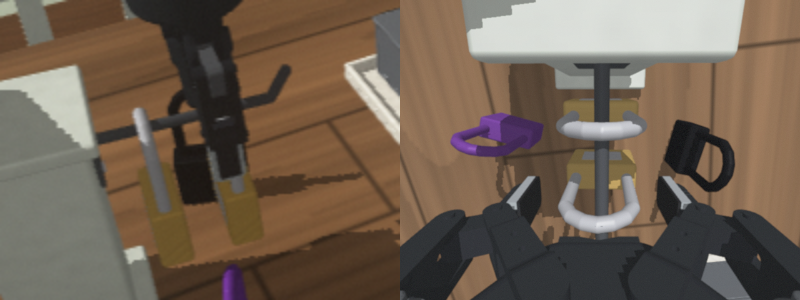

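The lock now hangs on the bar. In the wrist half its crown is at (600,215) and both fingers stand clear of its sides. I'll rise straight up, away from it, and check.

```bash
python3 -m jog '[0,0,-1,0,0,0,-2,0,0,0,-3,0,0,0,-4,0,0,0,-5,0]'; python3 -m jog '[-4,0,-2,0,-5,0,0,0,-5,0,0,0,-5,0,0,0,0,0,0,0]'; python3 -m jog '[0,0,0,0,0,0,0,0,0,0,0,0,0,0,0,0,0,0,0,0]'
python3 - <<'E'
from h import *
a=[]
for c,b in (("side",(170,320,100,300)),("wrist",(0,480,0,640))):
    im,d=r.grab_frame(c); a.append(cv2.resize(im[b[0]:b[1],b[2]:b[3]],(400,300)))
    p,uv=world(c,d); hsv=cv2.cvtColor(im,cv2.COLOR_BGR2HSV)[uv[:,1],uv[:,0]]
    br=(hsv[:,1]>120)&(hsv[:,0]>14)&(hsv[:,0]<30)&(p[:,2]>55)&(p[:,2]<125)&(abs(p[:,0]-547)<50)
    for n,lo,hi in (("spare",190,262),("hung",262,320)):
        g=p[br&(p[:,1]>lo)&(p[:,1]<hi)]; 
        if len(g)>10: print(c,n,len(g),np.percentile(g,[2,50,98],axis=0).round().tolist())
cv2.imwrite("pics/fin.png",np.hstack(a))
E
```

```text
time_s: 12.88
tool_pos: [546.0, 242.1, 461.0]
orientation: [0.745, 0.667, -0.0, -0.0]
force: [1.3, -0.3, 0.5]
width: 79.9
gripper_force: 0.0
time_s: 13.5
tool_pos: [525.0, 50.6, 480.7]
orientation: [0.747, 0.665, 0.0, 0.001]
force: [1.0, -0.2, 0.1]
width: 80.0
gripper_force: 0.0
time_s: 14.12
tool_pos: [525.4, 53.8, 479.6]
orientation: [0.745, 0.667, -0.0, -0.0]
force: [-0.5, 0.3, -0.7]
width: 79.9
gripper_force: 0.0
side spare 649 [[517.0, 225.0, 68.0], [520.0, 241.0, 106.0], [571.0, 250.0, 117.0]]
side hung 693 [[521.0, 276.0, 69.0], [524.0, 291.0, 106.0], [577.0, 302.0, 116.0]]
wrist spare 473 [[520.0, 221.0, 83.0], [557.0, 228.0, 114.0], [576.0, 240.0, 116.0]]
```

View pics/fin.png

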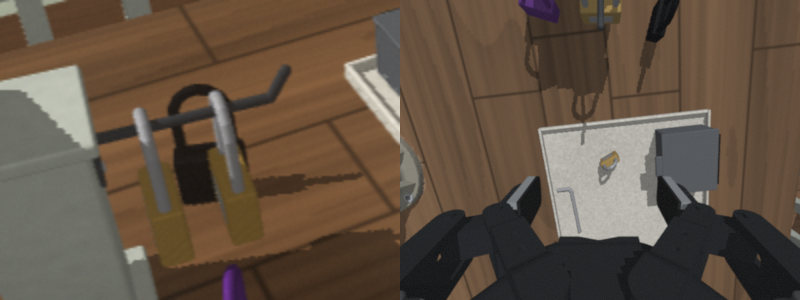

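The final views show both brass locks hanging upright on the bar, lock_hung at (165,190) and the spare at (238,175), inside the tip. The small lock is still on the tray and the arm is clear. I'll let it settle a moment and hand in.

```bash
python3 -m jog '[0,0,0,0,0,0,0,0,0,0,0,0,0,0,0,0,0,0,0,0]' >/dev/null; python3 -m jog '[0,0,0,0,0,0,0,0,0,0,0,0,0,0,0,0,0,0,0,0]' | head -1; python3 -c "
from workcell import r
print(r.close_job())"
```

```text
time_s: 15.48
the job is handed in; nothing more can be done
None
```

I hung the big padlock on the hook between the first padlock and the tip, let go, backed the arm clear and handed the job in at about 15.5 s; the last pictures show both locks upright and the small one still on the tray, but no verdict came back.

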